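Lay an upright enclosure on its back and seat it against the fence and screw stop

ROBOT

A 6-joint arm with a two-finger parallel gripper is mounted at the origin on the work surface. World frame = base frame: x ahead of the robot, y to its left, z up, the work surface at z = 0. Lengths are in m, angles in rad, forces in N, time in s.
With the tool pointing down it reaches from about 0.35 to 0.8 m from the base axis. Payload 7.3 kg.
Tool frame: the origin (TCP) lies at the very end of the fingers, on their centre line; the grasp point (between the pads) lies 19 mm behind it; z points along the fingers, y is the direction in which the jaws open and shut (so a half turn about z gives the same grasp; the last joint's range is limited). The gripper opens to 85 mm and grips with 20 to 120 N. Pads are 22 mm wide; open, the fingers measure 114 mm over their backs; the gripper's body (76 mm by 85 mm) begins 54 mm behind the grasp point. The pads swing forward as they close: fully open they stand 13 mm farther back than shut.
Start: joints at [1.093, 0.342, 1.524, -0, 1.275, -0.146], TCP at [0.171, 0.496, 0.231] pointing down, gripper open.
Joint ranges: [-2.53, 2.53], [-0.77, 2.02], [0.04, 2.7], [-1, 4.14], [0.28, 2.66], [-3.11, 3.11]. Speed limits (rad/s): [2.57, 2.57, 3.14, 3.14, 3.14, 3.14].

INTERFACE

Orientations are given as a unit quaternion [x, y, z, w].
In Python, from plant import env gives the robot as it stands.
- The arm moves only by the tool jog_arm, never from a script. Its argument "targets" is a list of rows, each a list of 5 numbers: the gripper command: -1 is fully open, 1 is shut, values between are in proportion, then the shift along the tool's x, y, z scaled (see below), then the turn about the tool's z scaled (see below). In form: [[claw, x, y, z, spin], ...]. A call has exactly 5 rows; each row is the pose to reach, as a shift and turn from the pose commanded when the call began, along the tool's axes at that moment, turning the shorter way round; what a row does not reach only later rows make up. The controller multiplies each number of a shift by 400 mm and each number of a turn by 180 degrees. A row lasts 1/12 s, in which the tool goes at most 41.7 mm and 7.16 degrees, less where a joint would pass 70% of its speed; a pose out of reach is approached as far as the arm can. A call with a number of a shift or a turn outside -1 to 1 is refused whole. A call with a gripper value outside its range is refused whole. The fingers move at their own pace and stop on an object; "force" is the grip in N (left out, the last holds). Time passes only in rows, so rows that repeat a pose let the fingers close, or fill a call up. It gives the time, the measured TCP pose, the force and the opening at its end, in the units of the state.
- env.sense(): the state, without advancing time (a new reading comes with each control period).
- env.grab_frame(name): name is "scene" or "side" or "wrist"; returns (picture, depth): 400x640x3 uint8, red, green, blue; 400x640 float32, m along the optical axis (not along the pixel's ray), 0 where there is no reading.
- env.camera_params(name): a dict with "fx", "fy", "cx", "cy" (pixels), "rvec" (rotation vector, rad) and "tvec" (3), from world to camera coordinates, as OpenCV has them; the wrist camera has in their place "hand_eye" (4x4, takes a point from camera to tool coordinates, whose origin is the TCP and whose axes are the flange's). Camera axes: x right, y down, z forward; pixel columns grow to the right and rows downward; lengths in m; the calibration is good to about 2 mm. The wrist camera is an equidistant fisheye: a pixel r from the principal point sees the ray r / f radians off the axis. A picture is of the moment at which its call begins: read the wrist's pose just before it. camera_params takes no time and is no camera call.
- env.hand_in(): hands the job in, once; it reports no verdict.
Trained networks look in the newest picture that a camera, given by its name, has taken for a name from the list of things; names that differ only in an ending like _2 or _b are one class to them, and where a whole thing is asked for, a point or a joint stands for the part that bears it (a point fixed in the world has none). Each returns a list of dicts, best first, with "conf" (0 to 1); they miss things now and then, are a little off and sometimes report something else, mostly with a low value. They report only what shows in the picture. A call takes as long as a camera call. They do not tell look-alikes from the thing itself.
- env.look_for(camera, target): "centre" ([column, row] in pixels, amid what is visible of it).
- env.cut_out(camera, target): "mask" (400x640 bool, what is visible of it) and "centre" ([column, row] in pixels, amid what is visible of it).
The state is a dict: "time": time; "qpos": joint angles; "joint_velocities": joint speeds; "joint_efforts": joint torques, N m; "position": TCP position; "tcp_rot": TCP orientation; "force": force on the tool from outside, world axes, zero at the start; "ft_torque": the same for the moment, N m; "finger_gap": opening from 0.0 (shut) to 1.0 (fully open).
Only numpy, scipy, OpenCV 4.12 (cv2) and the standard library are available. Lean on these libraries where they do the work, as an engineer would, in place of code of your own. Each camera call takes 0.05 s, during which the arm holds its last target. There are 200 camera calls.

TASK

Tip the tall windowed enclosure over onto its back, so that its lid faces up, then slide it flush along the aluminium fence and press it firmly up against the rubber tip of the screw stop, so that the rubber is still squeezed when you let go. Never push or bear on the enclosure with more than 30 N, and leave the other things on the bench where they are.

Things in the scene. Friction and masses are not known exactly. Their poses are not given: they have to be found in the camera images.
- box: Closed grey plastic wiring enclosure standing on end on the rubber mat: 95 deep (x) x 150 wide (y) x 210 tall (z), 0.55 to 0.95 kg, evenly filled; too thick to grip. Origin: centre of its lower end. x points from the lid (the windowed face, at x = -47.5) to the back (x = +47.5, facing the stop within 7 degrees at the start); on its back, x points straight down.
- box_lid_top (a point): Middle of the upper edge of the enclosure's lid; axes as box. Pushed near here along +x it tips onto its back, landing clear of fence and stop, its upper end 25 mm or more short of the rubber tip; pushed low it slides instead. Sliding it on the mat takes some 3 to 9 N.
- box_mid (a point): The enclosure's middle, 105 mm up its length; axes as box. It is 47.5 mm above the mat when the enclosure lies on its back, and 85 mm from the fence's centre line (75 from its working face) when the enclosure is flush along it.
- fence: Fixed aluminium fence, a straight bar 20 thick (x) x 400 long (y) x 40 high (z), bolted to the mat. Origin: centre of its underside, which lies on the mat. The flat working face looks towards -x (the robot's side), at x = -10.
- stop: Fixed steel screw stop near the fence's -y end, 70 wide (x), 66 high; axes parallel to the fence's. Origin: on the mat under the block, 85 mm from the fence's centre line on its working side. A level threaded spindle 40 mm above the mat, over the origin, points along +y and ends in a rubber tip of 22 diameter.
- stop_bush (a point): Where the spindle leaves the stop block, 30 mm in +y from the stop's origin and 40 above the mat. The spindle is screwed in or out differently each time, unmeasured: the rubber's end lies 20 to 70 mm in +y from here and must be found by feel. The rubber gives about 1 mm per 2 N, at most 12 mm, then is solid; the spindle itself does not move.
- mug: Green ceramic mug full of hex keys, 82 diameter, 160 high with the keys; bystander. Origin: centre of its foot.
- driver: Silver torque screwdriver lying down, 185 long, 33 thick; bystander. Origin: under its middle; its x runs along it.
- torch: Orange plastic torch lying down, 155 long, 48 thick; bystander. Origin: under its middle; its x runs along it.
- mirror: Round stainless steel inspection mirror on a stick, lying down, 285 long, mirror 54 diameter, 17 high; bystander. Origin: under its middle; its x runs along it to the mirror.
- tub: Open white plastic tub of cable glands, 95 x 75 x 50 high; bystander. Origin: centre of its underside.
- tape: Yellow tape measure lying flat, 70 across, 32 high; bystander. Origin: centre of its underside.
Not all that is in view belongs to the job. What is shaped like the box but red is not meant.

How it is judged:
By the outcome, as a careful person would: the job done as asked, in the order asked, and still so for the second after the job is handed in, with the robot touching nothing.
It also fails if it takes over 70 s, if anything falls off the work surface, if the arm or the gripper's body presses on something with over 40 N, if the wrist force passes 120 N, or if a joint passes its speed limit or range.

## Working session

There is one attempt and no reset: what is moved stays moved. The work goes in short steps, Python scripts to look and compute and a tool call to move; the robot and the scene stay as the last step left them, time stands still between calls to the robot, and variables do not carry over. Pictures are saved under pics/ and viewed, about 8 in all and at most 12, crops included, and the job is handed in when it is done.

Besides the shell and the picture viewer there is one more tool, called by a JSON object that holds its "op" and its "data", one argument or row to a line. jog_arm: Moves the arm, as the interface text tells. Its arguments: {"type":"object","properties":{"targets":{"type":"array","items":{"type":"array","items":{"type":"number","minimum":-1,"maximum":1}}},"force":{"type":"number"}},"required":["targets"]}

```bash
ls; mkdir -p pics; cat > h.py <<'E'
from plant import env
import numpy as np, cv2
from scipy.spatial.transform import Rotation as R
def cam(n):
    p=env.camera_params(n); return p
def cloud(n,d):
    p=env.camera_params(n); v,u=np.mgrid[:400,:640]
    P=np.stack([(u-p['cx'])/p['fx']*d,(v-p['cy'])/p['fy']*d,d],-1)
    M=cv2.Rodrigues(np.array(p['rvec'],float))[0]
    W=(P-np.array(p['tvec']).ravel())@M
    W[d<=0]=np.nan
    return W
def save(n,im): cv2.imwrite('pics/'+n+'.png',im[:,:,::-1])
E
python3 - <<'E'
from h import *
s=env.sense();print({k:np.round(v,3) for k,v in s.items()})
fs=[]
for n in('scene','side'):
    im,d=env.grab_frame(n); fs.append(im); np.save('/tmp/'+n+'.npy',d); W=cloud(n,d)
    for t in('box','fence','stop','mug','driver','torch','mirror','tub','tape'):
        for r in env.cut_out(n,t)[:3]:
            w=W[r['mask']]; 
            print(n,t,round(r['conf'],2),np.round(r['centre']),np.round(np.nanmedian(w,0),3),np.round(np.nanpercentile(w,2,axis=0),3),np.round(np.nanpercentile(w,98,axis=0),3))
            if t in('box','stop','fence'): np.save(f'/tmp/{n}_{t}_{int(r["conf"]*100)}.npy',r['mask'])
save('a',np.vstack(fs)[:, :])
import cv2
cv2.imwrite('pics/a.png',cv2.resize(np.vstack(fs)[:,:,::-1],(480,600)))
cv2.imwrite('pics/scene.png',fs[0][:,:,::-1]);cv2.imwrite('pics/side.png',fs[1][:,:,::-1])
E
```

```text
pics
{'time': np.float64(0.0), 'qpos': array([ 1.093,  0.343,  1.525,  0.   ,  1.275, -0.146]), 'joint_velocities': array([ 0.001, -0.001, -0.001, -0.001,  0.001, -0.   ]), 'joint_efforts': array([ 1.0000e-03, -4.3367e+01, -2.4601e+01, -0.0000e+00,  8.0000e-03,
       -0.0000e+00]), 'position': array([0.171, 0.496, 0.231]), 'tcp_rot': array([ 0.165,  0.986, -0.001, -0.   ]), 'force': array([-0.028,  0.109, -0.27 ]), 'ft_torque': array([-0.008, -0.   ,  0.026]), 'finger_gap': np.float64(1.001)}
scene box 0.85 [354. 211.] [0.577 0.171 0.155] [0.449 0.121 0.013] [0.588 0.221 0.214]
scene fence 0.93 [281. 249.] [ 0.66  -0.049  0.03 ] [ 0.638 -0.228  0.004] [0.696 0.151 0.045]
scene stop 0.81 [215. 233.] [ 0.595 -0.276  0.043] [ 0.55  -0.36   0.003] [ 0.619 -0.224  0.07 ]
scene stop 0.47 [280. 250.] [ 0.66  -0.049  0.03 ] [ 0.638 -0.229  0.004] [0.696 0.152 0.045]
scene mug 0.88 [325. 284.] [0.821 0.11  0.068] [0.763 0.069 0.01 ] [0.84  0.168 0.155]
scene driver 0.6 [218. 204.] [ 0.408 -0.342  0.027] [ 0.385 -0.388  0.01 ] [ 0.419 -0.238  0.037]
scene torch 0.95 [465. 252.] [0.611 0.546 0
[... 635 characters left out ...]
1  0.033] [ 0.628 -0.234  0.001] [0.696 0.154 0.047]
side stop 0.56 [390. 260.] [ 0.577 -0.289  0.043] [ 0.545 -0.364  0.004] [ 0.615 -0.227  0.073]
side mug 0.66 [350. 169.] [0.785 0.1   0.067] [0.756 0.066 0.001] [0.838 0.172 0.157]
side driver 0.89 [366. 301.] [ 0.389 -0.337  0.03 ] [ 0.377 -0.391  0.004] [ 0.413 -0.221  0.039]
side torch 0.55 [247. 158.] [0.561 0.549 0.034] [0.484 0.518 0.004] [0.626 0.58  0.048]
side mirror 0.64 [425. 297.] [ 0.576 -0.444  0.012] [ 0.346 -0.471  0.004] [ 0.62  -0.427  0.024]
side tub 0.55 [442. 272.] [ 0.668 -0.438  0.038] [ 0.626 -0.487  0.002] [ 0.715 -0.381  0.056]
side tape 0.63 [270. 162.] [0.609 0.435 0.033] [0.58  0.411 0.01 ] [0.643 0.478 0.041]
```

View pics/scene.png

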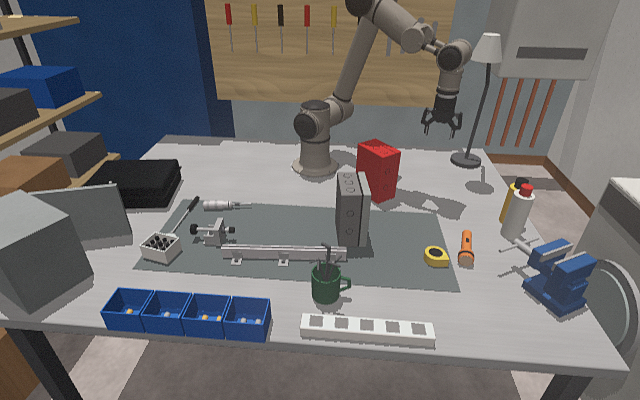

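View pics/side.png

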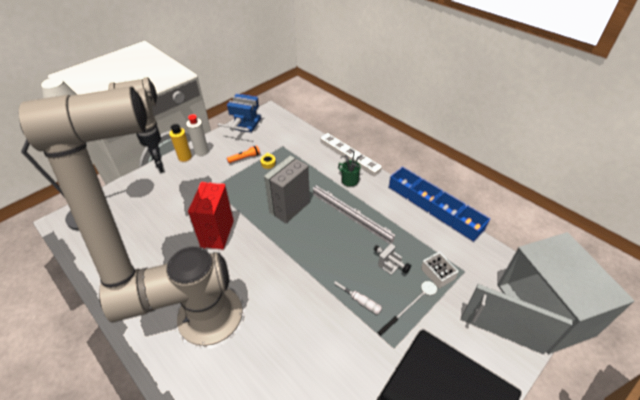

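```bash
ls /tmp/*.npy; python3 - <<'E'
from h import *
import glob
for n in('scene','side'):
    W=cloud(n,np.load(f'/tmp/{n}.npy'))
    for t in('box','fence'):
        for f in glob.glob(f'/tmp/{n}_{t}_*.npy'):
            m=np.load(f);m=cv2.erode(m.astype(np.uint8),np.ones((3,3)))>0;w=W[m]
            hi=np.nanpercentile(w[:,2],99)
            w=w[(w[:,2]>hi-.012)]
            if t=='fence': w=w[w[:,2]<.05]
            r=cv2.minAreaRect(w[:,:2].astype(np.float32)); print(f,len(w),hi,r)
            print(np.round(cv2.boxPoints(r),3).tolist())
            # faces
    # floor height
    z=W[...,2]; print('floor',np.nanmedian(z[(abs(z)<.02)&(W[...,0]>.3)&(W[...,0]<.7)]))
E
```

```text
/tmp/scene.npy
/tmp/scene_box_85.npy
/tmp/scene_fence_93.npy
/tmp/scene_stop_47.npy
/tmp/scene_stop_81.npy
/tmp/side.npy
/tmp/side_box_64.npy
/tmp/side_box_86.npy
/tmp/side_fence_57.npy
/tmp/side_stop_56.npy
/tmp/scene_box_85.npy 670 0.2143662623768833 ((0.5135883092880249, 0.16915404796600342), (0.1460748165845871, 0.08915679901838303), 6.692795276641846)
[[0.4359999895095825, 0.20499999821186066], [0.44600000977516174, 0.11599999666213989], [0.5910000205039978, 0.13300000131130219], [0.5809999704360962, 0.22200000286102295]]
/tmp/scene_fence_93.npy 603 0.0452344688706269 ((0.6554065942764282, -0.038286879658699036), (0.0243004709482193, 0.3917495906352997), 3.7830538749694824)
[[0.6299999952316284, 0.15600000321865082], [0.656000018119812, -0.23499999940395355], [0.6800000071525574, -0.2329999953508377], [0.6549999713897705, 0.15800000727176666]]
floor 0.0016126028541795848
/tmp/side_box_86.npy 809 0.2138595929047074 ((0.21566836535930634, 0.26605504751205444), (0.15415449440479279, 0.094142384827137), 37.78569030761719)
[[0.12600000202655792, 0.25600001215934753], [0.18400000035762787, 0.18199999630451202], [0.3050000071525574, 0.2759999930858612], [0.24799999594688416, 0.3499999940395355]]
/tmp/side_box_64.npy 611 0.21654157144802605 ((0.5003714561462402, 0.16733887791633606), (0.143557608127594, 0.08928555995225906), 7.006703853607178)
[[0.42399999499320984, 0.2029999941587448], [0.4350000023841858, 0.11400000005960464], [0.5770000219345093, 0.13199999928474426], [0.5659999847412109, 0.2199999988079071]]
/tmp/side_fence_57.npy 370 0.04857810069080812 ((0.6484996676445007, -0.04009196162223816), (0.026624850928783417, 0.3916222155094147), 4.120938777923584)
[[0.6209999918937683, 0.15399999916553497], [0.6489999890327454, -0.23600000143051147], [0.6759999990463257, -0.23399999737739563], [0.6480000019073486, 0.15600000321865082]]
floor 0.0019055176689526936
```

Scene picture: the grey enclosure is at (354,211), the red look-alike at (378,170), and the open grey cabinets at (35,250) and (90,210) are not on the mat. In the side picture the grey enclosure is at (286,189) and the red one at (210,212), which the network ranked first there. I choose the grey one standing on the mat at the fence's end. Next is a close crop to check it, with the stop included.

```bash
python3 - <<'E'
from h import *
a=cv2.imread('pics/scene.png');b=cv2.imread('pics/side.png')
A=cv2.resize(a[160:280,180:380],(800,480)[:2],interpolation=cv2.INTER_CUBIC)[:, :]
B=cv2.resize(b[150:290,255:455],(430,300),interpolation=cv2.INTER_CUBIC)
A=cv2.resize(a[160:280,180:380],(500,300),interpolation=cv2.INTER_CUBIC)
c=np.zeros((600,500,3),np.uint8);c[:300]=A;c[300:,:430]=B
cv2.imwrite('pics/crop.png',c)
for n in('scene','side'):
    W=cloud(n,np.load(f'/tmp/{n}.npy')); import glob
    f=[g for g in glob.glob(f'/tmp/{n}_stop_*.npy') if '47' not in g][0]
    w=W[np.load(f)]; w=w[w[:,2]>.02]
    # heights > .06: block top
    t=w[w[:,2]>.06]; print(n,len(t),np.round([t.min(0),t.max(0),np.median(t,0)],3))
    for y in np.arange(-.38,-.2,.01):
        q=w[(w[:,1]>=y)&(w[:,1]<y+.01)]
        if len(q):print(round(y,2),len(q),np.round([q[:,0].min(),q[:,0].max(),q[:,2].max()],3))
    f=[g for g in glob.glob(f'/tmp/{n}_box_*.npy') if '86' not in g][0]
    w=W[cv2.erode(np.load(f).astype(np.uint8),np.ones((3,3)))>0]
    t=w[(w[:,2]>.04)&(w[:,2]<.19)]
    for q in (t,):
        print('side faces x',np.round(np.percentile(q[:,0],[2,20,50,80,98]),3),'y',np.round(np.percentile(q[:,1],[2,20,50,80,98]),3))
E
```

```text
scene 90 [[ 0.55  -0.362  0.06 ]
 [ 0.62  -0.261  0.071]
 [ 0.593 -0.272  0.068]]
-0.37 10 [0.578 0.603 0.06 ]
-0.36 33 [0.578 0.611 0.063]
-0.35 30 [0.576 0.605 0.06 ]
-0.34 8 [0.584 0.591 0.049]
-0.33 6 [0.585 0.593 0.048]
-0.32 18 [0.556 0.616 0.051]
-0.31 39 [0.551 0.619 0.051]
-0.3 28 [0.55  0.619 0.048]
-0.29 21 [0.582 0.617 0.069]
-0.28 67 [0.55  0.619 0.071]
-0.27 110 [0.551 0.62  0.071]
-0.26 22 [0.571 0.594 0.054]
-0.25 13 [0.572 0.588 0.054]
-0.24 21 [0.573 0.589 0.055]
-0.23 25 [0.571 0.59  0.054]
side faces x [0.503 0.576 0.581 0.585 0.588] y [0.123 0.142 0.171 0.2   0.218]
side 118 [[ 0.543 -0.365  0.06 ]
 [ 0.615 -0.262  0.078]
 [ 0.579 -0.274  0.068]]
-0.37 31 [0.567 0.596 0.063]
-0.36 27 [0.567 0.598 0.066]
-0.35 13 [0.57  0.601 0.062]
-0.34 11 [0.577 0.587 0.051]
-0.33 8 [0.577 0.584 0.051]
-0.32 33 [0.548 0.617 0.054]
-0.31 34 [0.55  0.613 0.05 ]
-0.3 32 [0.549 0.613 0.051]
-0.29 80 [0.546 0.613 0.076]
-0.28 80 [0.543 0.615 0.075]
-0.27 47 [0.543 0.61  0.078]
-0.26 9 [0.567 0.583 0.057]
-0.25 12 [0.57  0.586 0.059]
-0.24 16 [0.563 0.585 0.054]
-0.23 16 [0.566 0.587 0.058]
side faces x [0.427 0.433 0.462 0.526 0.566] y [0.117 0.122 0.129 0.157 0.197]
```

View pics/crop.png

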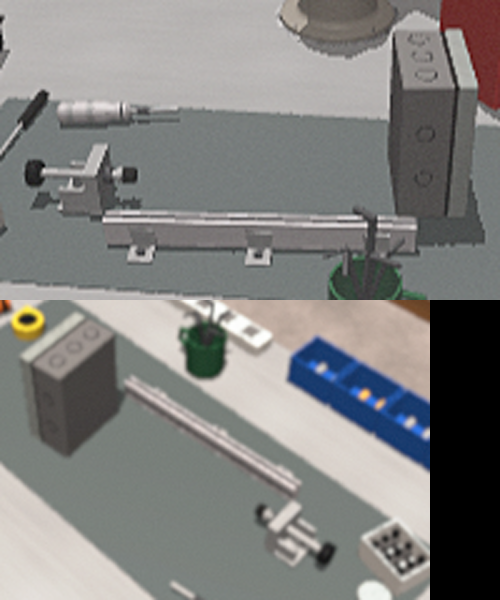

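The crop shows the grey enclosure with its lighter lid on the +y side and its back towards the stop. The stop's rubber end is at about y=-0.22. Moving in with the gripper shut.

{"op": "jog_arm", "data": {
  "targets": [
    [1,-0.094,-0.026,0,-0.03],
    [1,-0.19,-0.052,0,-0.06],
    [1,-0.284,-0.078,0,-0.09],
    [1,-0.378,-0.104,0,-0.12],
    [1,-0.472,-0.13,0,-0.143]
  ]
}}

```text
time: 1.42
position: [0.3337, 0.3846, 0.2315]
tcp_rot: [-0.061, 0.998, 0.0, 0.0]
force: [0.3, 1.9, -0.4]
finger_gap: 0.299
```

```bash
cat >> h.py <<'E'
def to_tool(dx,dy,dz=0,yaw=None):
    s=env.sense(); M=R.from_quat(s['tcp_rot']).as_matrix()
    v=M.T@np.array([dx,dy,dz])/.4
    return np.round(v,4)
def st():
    s=env.sense(); M=R.from_quat(s['tcp_rot']).as_matrix()
    print('t',round(float(s['time']),2),'p',np.round(s['position'],4),'tx ang',round(np.degrees(np.arctan2(M[1,0],M[0,0])),2),'F',np.round(s['force'],2),'gap',round(float(s['finger_gap']),2))
    return s
E
python3 - <<'E'
from h import *
s=st(); p=s['position']; print(to_tool(.4945-p[0],.275-p[1],.19-p[2]))
E
```

```text
t 1.42 p [0.3337 0.3846 0.2315] tx ang -172.97 F [ 0.31  1.9  -0.42] gap 0.3
[-0.3653 -0.3212  0.1037]
```

{"op": "jog_arm", "data": {
  "targets": [
    [1,-0.073,-0.064,0.02,0],
    [1,-0.146,-0.128,0.04,0],
    [1,-0.219,-0.192,0.062,0],
    [1,-0.292,-0.257,0.083,0],
    [1,-0.365,-0.321,0.104,0]
  ]
}}

```text
time: 1.83
position: [0.494, 0.2739, 0.1894]
tcp_rot: [-0.059, 0.998, 0.0, 0.0]
force: [-1.3, 0.6, 0.2]
finger_gap: 0.002
```

{"op": "jog_arm", "data": {
  "targets": [
    [1,0,0,0,0],
    [1,0,0,0,0],
    [1,0,0,0,0],
    [1,0,0,0,0],
    [1,0,0,0,0]
  ]
}}

```text
time: 2.25
position: [0.4917, 0.2764, 0.1903]
tcp_rot: [-0.06, 0.998, 0.0, 0.0]
force: [-0.4, 0.5, -0.2]
finger_gap: -0.0
```

```bash
python3 - <<'E'
from h import *
s=st(); p=s['position']; print(to_tool(.5015-p[0],.215-p[1]))
im,d=env.grab_frame('wrist'); save('w1',im); np.save('/tmp/w1.npy',d)
print(env.camera_params('wrist'))
E
```

```text
t 2.25 p [0.4917 0.2764 0.1903] tx ang -173.16 F [-0.38  0.52 -0.2 ] gap -0.0
[-6.000e-03 -1.553e-01 -1.000e-04]
{'fx': 309.70691628693146, 'fy': 309.70691628693146, 'cx': 318.3981695704575, 'cy': 197.52324356818966, 'hand_eye': array([[-3.86436595e-04, -9.66087204e-01, -2.58215731e-01,
         6.54242536e-02],
       [ 9.99999260e-01, -7.55423239e-05, -1.21393005e-03,
        -9.60509558e-04],
       [ 1.15325608e-03, -2.58216010e-01,  9.66086519e-01,
        -1.42592337e-01],
       [ 0.00000000e+00,  0.00000000e+00,  0.00000000e+00,
         1.00000000e+00]])}
```

View pics/w1.png

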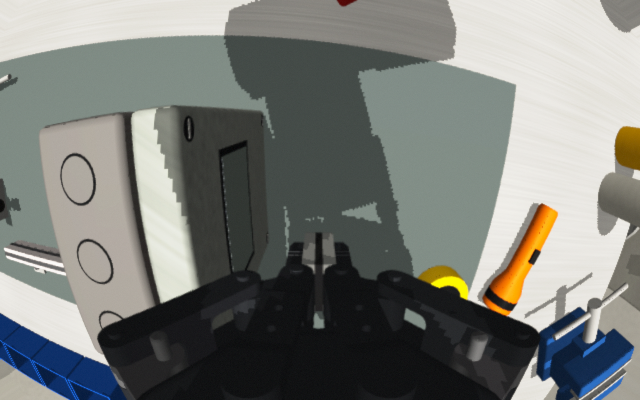

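The wrist view shows the windowed lid at about (230,210), with the fingers at (318,260) in front of its right-hand side. I approach slowly.

{"op": "jog_arm", "data": {
  "targets": [
    [1,-0.005,-0.018,0,0],
    [1,-0.005,-0.036,0,0],
    [1,-0.005,-0.054,0,0],
    [1,-0.005,-0.072,0,0],
    [1,-0.005,-0.09,0,0]
  ]
}}

```text
time: 2.72
position: [0.4989, 0.2388, 0.1898]
tcp_rot: [-0.059, 0.998, 0.0, 0.0]
force: [0.6, -0.0, 0.6]
finger_gap: 0.0
```

{"op": "jog_arm", "data": {
  "targets": [
    [1,0,-0.01,0,0],
    [1,0,-0.02,0,0],
    [1,0,-0.03,0,0],
    [1,0,-0.04,0,0],
    [1,0,-0.05,0,0]
  ]
}}

```text
time: 3.13
position: [0.5013, 0.22, 0.1899]
tcp_rot: [-0.059, 0.998, 0.0, 0.0]
force: [0.5, 3.2, 2.6]
finger_gap: 0.001
```

{"op": "jog_arm", "data": {
  "targets": [
    [1,0,-0.01,0,0],
    [1,0,-0.02,0,0],
    [1,0,-0.03,0,0],
    [1,0,-0.04,0,0],
    [1,0,-0.05,0,0]
  ]
}}

```text
time: 3.55
position: [0.5035, 0.1996, 0.1897]
tcp_rot: [-0.059, 0.998, -0.0, -0.0]
force: [0.6, 1.7, 0.9]
finger_gap: -0.0
```

```bash
python3 - <<'E'
from h import *
s=st()
im,d=env.grab_frame('side');W=cloud('side',d)
w=W[(W[...,0]>.40)&(W[...,0]<.60)&(W[...,1]>-.12)&(W[...,1]<.24)&(W[...,2]>.02)&(W[...,2]<.24)]
for y in np.arange(-.12,.24,.03):
    q=w[(w[:,1]>=y)&(w[:,1]<y+.03)]
    if len(q):print(round(y,2),len(q),np.round(np.percentile(q[:,2],[2,50,98]),3))
E
```

```text
t 3.55 p [0.5035 0.1996 0.1897] tx ang -173.27 F [0.59 1.69 0.92] gap -0.0
0.06 78 [0.174 0.201 0.214]
0.09 901 [0.035 0.156 0.217]
0.12 504 [0.024 0.208 0.223]
0.15 435 [0.031 0.218 0.228]
0.18 113 [0.024 0.132 0.237]
0.21 7 [0.224 0.237 0.239]
```

It is tipping. I push on past balance, then stop so it falls free.

{"op": "jog_arm", "data": {
  "targets": [
    [1,0,-0.018,0,0],
    [1,0,-0.036,0,0],
    [1,0,-0.054,0,0],
    [1,0,-0.072,0,0],
    [1,0,-0.09,0,0]
  ]
}}

```text
time: 4.02
position: [0.5077, 0.1633, 0.1896]
tcp_rot: [-0.059, 0.998, -0.0, -0.0]
force: [-0.7, 0.7, -0.4]
finger_gap: -0.001
```

{"op": "jog_arm", "data": {
  "targets": [
    [1,0,-0.018,0,0],
    [1,0,-0.036,0,0],
    [1,0,-0.054,0,0],
    [1,0,-0.072,0,0],
    [1,0,-0.09,0,0]
  ]
}}

```text
time: 4.43
position: [0.512, 0.1278, 0.1897]
tcp_rot: [-0.059, 0.998, 0.0, -0.0]
force: [-0.1, 0.3, 0.7]
finger_gap: -0.002
```

{"op": "jog_arm", "data": {
  "targets": [
    [1,0,-0.02,0,0],
    [1,0,-0.03,0,0],
    [1,0,-0.03,0,0],
    [1,0,-0.03,0,0],
    [1,0,-0.03,0,0]
  ]
}}

```text
time: 4.85
position: [0.5133, 0.1168, 0.1897]
tcp_rot: [-0.059, 0.998, 0.0, 0.0]
force: [-0.3, 0.3, 0.4]
finger_gap: 0.003
```

```bash
cat >> h.py <<'E'
def lying(n,zmin=.075,zmax=.12):
    im,d=env.grab_frame(n);W=cloud(n,d)
    m=(W[...,0]>.36)&(W[...,0]<.66)&(W[...,1]>-.24)&(W[...,1]<.26)&(W[...,2]>zmin)&(W[...,2]<zmax)
    k,l,s,c=cv2.connectedComponentsWithStats(m.astype(np.uint8)); i=1+np.argmax(s[1:,4]); w=W[l==i]
    r=cv2.minAreaRect(w[:,:2].astype(np.float32)); print(n,len(w),np.round(r[0],4),np.round(r[1],4),round(r[2],2),'z',np.round(np.median(w[:,2]),4)); print(np.round(cv2.boxPoints(r),3).tolist())
    return im
E
python3 - <<'E'
from h import *
s=st()
a=lying('scene');b=lying('side');save('l1',a)
E
```

```text
t 4.85 p [0.5133 0.1168 0.1897] tx ang -173.27 F [-0.34  0.29  0.4 ] gap 0.0
scene 1886 [0.5275 0.017 ] [0.1562 0.2098] 7.48 z 0.0972
[[0.4359999895095825, 0.11100000143051147], [0.46399998664855957, -0.09700000286102295], [0.6190000176429749, -0.07699999958276749], [0.5910000205039978, 0.13099999725818634]]
side 1814 [0.524  0.0182] [0.1539 0.2141] 8.4 z 0.0978
[[0.4320000112056732, 0.11299999803304672], [0.46299999952316284, -0.0989999994635582], [0.6159999966621399, -0.07699999958276749], [0.5839999914169312, 0.13500000536441803]]
```

It lies on its back at (0.526, 0.018), about 4° off the fence. Next I go round to the robot side and down.

{"op": "jog_arm", "data": {
  "targets": [
    [1,0.06,-0.037,0,0.004],
    [1,0.12,-0.074,0,0.008],
    [1,0.18,-0.111,0,0.012],
    [1,0.24,-0.148,0,0.016],
    [1,0.294,-0.184,0,0.016]
  ]
}}

```text
time: 5.37
position: [0.4038, 0.0295, 0.1896]
tcp_rot: [-0.034, 0.999, 0.0, -0.0]
force: [0.6, -0.1, 0.5]
finger_gap: -0.0
```

{"op": "jog_arm", "data": {
  "targets": [
    [1,0,0,0.02,0],
    [1,0,0,0.11,0],
    [1,0,0,0.2,0],
    [1,0,0,0.29,0],
    [1,0,0,0.37,0]
  ]
}}

```text
time: 5.78
position: [0.4053, 0.0302, 0.0401]
tcp_rot: [-0.034, 0.999, 0.0, 0.001]
force: [1.4, 0.1, 0.1]
finger_gap: 0.001
```

{"op": "jog_arm", "data": {
  "targets": [
    [1,-0.012,0,0,0],
    [1,-0.024,0,0,0],
    [1,-0.036,0,0,0],
    [1,-0.048,0,0,0],
    [1,-0.06,0,0,0]
  ]
}}

```text
time: 6.2
position: [0.4312, 0.0314, 0.0435]
tcp_rot: [-0.034, 0.999, -0.0, 0.002]
force: [0.4, 0.0, 0.5]
finger_gap: -0.002
```

```bash
python3 - <<'E'
from h import *
s=st()
E
```

```text
t 6.2 p [0.4312 0.0314 0.0435] tx ang -176.14 F [0.43 0.   0.47] gap -0.0
```

{"op": "jog_arm", "data": {
  "targets": [
    [1,-0.008,0,0,0],
    [1,-0.016,0,0,0],
    [1,-0.024,0,0,0],
    [1,-0.032,0,0,0],
    [1,-0.04,0,0,0]
  ]
}}

```text
time: 6.62
position: [0.4447, 0.0326, 0.0416]
tcp_rot: [-0.034, 0.999, 0.0, -0.001]
force: [-4.3, 1.1, 0.4]
finger_gap: -0.001
```

{"op": "jog_arm", "data": {
  "targets": [
    [1,-0.008,0,0,0],
    [1,-0.016,0,0,0],
    [1,-0.024,0,0,0],
    [1,-0.032,0,0,0],
    [1,-0.04,0,0,0]
  ]
}}

```text
time: 7.03
position: [0.4613, 0.0335, 0.0416]
tcp_rot: [-0.033, 0.999, 0.0, -0.0]
force: [-3.4, -0.8, 0.6]
finger_gap: -0.002
```

```bash
python3 - <<'E'
from h import *
s=st();lying('scene');lying('side')
E
```

```text
t 7.03 p [0.4613 0.0335 0.0416] tx ang -176.17 F [-3.38 -0.77  0.6 ] gap -0.0
scene 2124 [0.541  0.0144] [0.18   0.2097] 3.76 z 0.0973
[[0.4440000057220459, 0.11299999803304672], [0.4580000042915344, -0.09600000083446503], [0.6380000114440918, -0.08399999886751175], [0.6240000128746033, 0.125]]
side 1449 [0.5382 0.0129] [0.1822 0.2106] 6.09 z 0.0977
[[0.4359999895095825, 0.1080000028014183], [0.45899999141693115, -0.10100000351667404], [0.6399999856948853, -0.0820000022649765], [0.6179999709129333, 0.12700000405311584]]
```

{"op": "jog_arm", "data": {
  "targets": [
    [1,-0.004,0,0,0],
    [1,-0.007,0,0,0],
    [1,-0.01,0,0,0],
    [1,-0.0125,0,0,0],
    [1,-0.0125,0,0,0]
  ]
}}

```text
time: 7.55
position: [0.4661, 0.0339, 0.0417]
tcp_rot: [-0.034, 0.999, 0.0, 0.0]
force: [-3.5, 0.2, 0.4]
finger_gap: -0.002
```

{"op": "jog_arm", "data": {
  "targets": [
    [1,-0.003,0,0,0],
    [1,-0.006,0,0,0],
    [1,-0.009,0,0,0],
    [1,-0.01,0,0,0],
    [1,-0.01,0,0,0]
  ]
}}

```text
time: 7.97
position: [0.4703, 0.0342, 0.0417]
tcp_rot: [-0.034, 0.999, 0.0, 0.0]
force: [-3.2, -0.3, -0.9]
finger_gap: -0.004
```

{"op": "jog_arm", "data": {
  "targets": [
    [1,-0.002,0,0,0],
    [1,-0.004,0,0,0],
    [1,-0.006,0,0,0],
    [1,-0.0075,0,0,0],
    [1,-0.0075,0,0,0]
  ]
}}

```text
time: 8.38
position: [0.4717, 0.0344, 0.0415]
tcp_rot: [-0.034, 0.999, 0.0, -0.002]
force: [-8.1, -1.2, 2.5]
finger_gap: 0.0
```

{"op": "jog_arm", "data": {
  "targets": [
    [1,-0.002,0,0,0],
    [1,-0.004,0,0,0],
    [1,-0.005,0,0,0],
    [1,-0.005,0,0,0],
    [1,-0.005,0,0,0]
  ]
}}

```text
time: 8.8
position: [0.4715, 0.0344, 0.0411]
tcp_rot: [-0.033, 0.999, 0.0, -0.004]
force: [-14.4, -2.5, 5.8]
finger_gap: 0.001
```

```bash
python3 - <<'E'
from h import *
s=st()
im,d=env.grab_frame('scene');save('f1',im)
cv2.imwrite('pics/f1c.png',cv2.resize(im[170:290,190:390,::-1],(800,480),interpolation=cv2.INTER_CUBIC))
E
```

```text
t 8.8 p [0.4715 0.0344 0.0411] tx ang -176.16 F [-14.39  -2.51   5.79] gap 0.0
```

View pics/f1c.png

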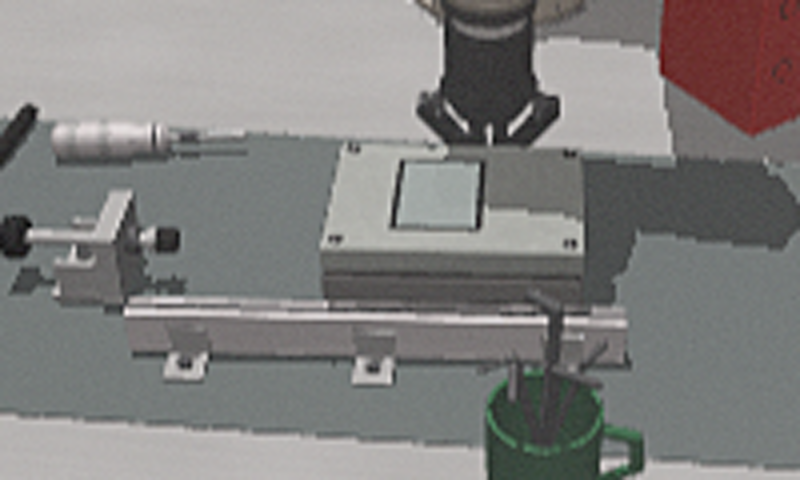

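The picture shows the lid up with its window at crop (440,195), and the long side flush against the fence. At 14 N it no longer yields. Next I back off and go round to the lower end.

{"op": "jog_arm", "data": {
  "targets": [
    [1,0.008,0,0,0],
    [1,0.025,0,0,0],
    [1,0.055,0,0,0],
    [1,0.085,0,0,0],
    [1,0.085,0,-0.02,0]
  ]
}}

```text
time: 9.27
position: [0.4389, 0.0323, 0.0491]
tcp_rot: [-0.034, 0.999, 0.0, -0.001]
force: [-0.1, 0.1, 0.2]
finger_gap: 0.002
```

{"op": "jog_arm", "data": {
  "targets": [
    [1,0,0,-0.05,0],
    [1,0,0,-0.1,0],
    [1,0,0,-0.15,0],
    [1,0,0,-0.205,0],
    [1,0,0,-0.205,0]
  ]
}}

```text
time: 9.68
position: [0.4449, 0.032, 0.1364]
tcp_rot: [-0.034, 0.999, -0.001, 0.005]
force: [0.9, -0.1, 0.7]
finger_gap: 0.0
```

{"op": "jog_arm", "data": {
  "targets": [
    [1,-0.056,0.072,0,0],
    [1,-0.113,0.144,0,0],
    [1,-0.169,0.216,0,0],
    [1,-0.226,0.288,0,0],
    [1,-0.282,0.36,0,0]
  ]
}}

```text
time: 10.1
position: [0.5457, 0.1853, 0.1322]
tcp_rot: [-0.034, 0.999, 0.0, 0.001]
force: [1.2, -0.4, -0.1]
finger_gap: 0.001
```

```bash
python3 - <<'E'
from h import *
s=st();lying('scene');lying('side')
E
```

```text
t 10.1 p [0.5457 0.1853 0.1322] tx ang -176.15 F [ 1.24 -0.39 -0.07] gap 0.0
scene 2021 [0.5641 0.0162] [0.1554 0.2086] 3.83 z 0.0972
[[0.47999998927116394, 0.11500000208616257], [0.49300000071525574, -0.09300000220537186], [0.6489999890327454, -0.08299999684095383], [0.6349999904632568, 0.125]]
side 1778 [0.5605 0.017 ] [0.1564 0.2124] 3.67 z 0.0976
[[0.47600001096725464, 0.11800000071525574], [0.48899999260902405, -0.09399999678134918], [0.6449999809265137, -0.08399999886751175], [0.6320000290870667, 0.12800000607967377]]
```

{"op": "jog_arm", "data": {
  "targets": [
    [1,0,0,0.05,0],
    [1,0,0,0.1,0],
    [1,0,0,0.15,0],
    [1,0,0,0.2,0],
    [1,0,0,0.225,0]
  ]
}}

```text
time: 10.62
position: [0.5432, 0.183, 0.0397]
tcp_rot: [-0.033, 0.999, -0.0, -0.001]
force: [-1.2, -0.3, -0.3]
finger_gap: -0.002
```

{"op": "jog_arm", "data": {
  "targets": [
    [1,0,-0.02,0,0],
    [1,0,-0.04,0,0],
    [1,0,-0.06,0,0],
    [1,0,-0.08,0,0],
    [1,0,-0.09,0,0]
  ]
}}

```text
time: 11.03
position: [0.5474, 0.1469, 0.0433]
tcp_rot: [-0.033, 0.999, 0.001, 0.001]
force: [-1.6, 6.2, 3.2]
finger_gap: -0.0
```

{"op": "jog_arm", "data": {
  "targets": [
    [1,0,-0.01,0,0],
    [1,0,-0.02,0,0],
    [1,0,-0.03,0,0],
    [1,0,-0.04,0,0],
    [1,0,-0.05,0,0]
  ]
}}

```text
time: 11.45
position: [0.5486, 0.1279, 0.0433]
tcp_rot: [-0.033, 0.999, 0.001, 0.001]
force: [-1.2, 5.1, 3.8]
finger_gap: -0.002
```

{"op": "jog_arm", "data": {
  "targets": [
    [1,-0.0005,-0.01,0,0],
    [1,-0.001,-0.02,0,0],
    [1,-0.001,-0.03,0,0],
    [1,-0.001,-0.04,0,0],
    [1,-0.001,-0.05,0,0]
  ]
}}

```text
time: 11.87
position: [0.5499, 0.1081, 0.0433]
tcp_rot: [-0.033, 0.999, 0.001, 0.001]
force: [-2.1, 6.8, 5.1]
finger_gap: 0.0
```

{"op": "jog_arm", "data": {
  "targets": [
    [1,0,-0.01,0,0],
    [1,0,-0.02,0,0],
    [1,0,-0.03,0,0],
    [1,0,-0.04,0,0],
    [1,0,-0.05,0,0]
  ]
}}

```text
time: 12.28
position: [0.5512, 0.0882, 0.0432]
tcp_rot: [-0.033, 0.999, 0.001, 0.001]
force: [-2.5, 7.4, 5.2]
finger_gap: 0.002
```

```bash
python3 - <<'E'
from h import *
s=st();lying('scene');lying('side')
E
```

```text
t 12.28 p [0.5512 0.0882 0.0432] tx ang -176.17 F [-2.49  7.44  5.25] gap 0.0
scene 2159 [ 0.5647 -0.0089] [0.1558 0.3004] 4.0 z 0.0972
[[0.47699999809265137, 0.13500000536441803], [0.4970000088214874, -0.164000004529953], [0.652999997138977, -0.15299999713897705], [0.6320000290870667, 0.1459999978542328]]
side 1971 [ 0.5626 -0.0126] [0.156 0.293] 4.36 z 0.0978
[[0.4740000069141388, 0.12800000607967377], [0.4959999918937683, -0.16500000655651093], [0.6520000100135803, -0.15299999713897705], [0.6290000081062317, 0.13899999856948853]]
```

The contact offset is about 36 mm with an upward force. The spread finger linkage, not the fingertip, is riding on the box's top edge. I back off and turn the tool by 90° so the narrow side pushes, as it did against the fence.

{"op": "jog_arm", "data": {
  "targets": [
    [1,0,0.01,0,0],
    [1,0,0.05,0,0],
    [1,0,0.1,0,0],
    [1,0,0.15,0,0],
    [1,0,0.15,0,0]
  ]
}}

```text
time: 12.8
position: [0.5468, 0.15, 0.0423]
tcp_rot: [-0.035, 0.999, 0.0, 0.001]
force: [-0.8, -0.4, -0.9]
finger_gap: 0.001
```

```bash
python3 - <<'E'
from h import *
s=st();print(s['qpos']);lying('scene');lying('side')
E
```

```text
t 12.8 p [0.5468 0.15   0.0423] tx ang -176.03 F [-0.79 -0.35 -0.85] gap 0.0
[ 1.32287585e-01  6.28082606e-01  1.62987493e+00  6.72136293e-04
  8.82280622e-01 -1.50819743e+00]
scene 2015 [ 0.5686 -0.0546] [0.1541 0.2104] 3.7 z 0.0971
[[0.48500001430511475, 0.04500000178813934], [0.49900001287460327, -0.16500000655651093], [0.6520000100135803, -0.1550000011920929], [0.6389999985694885, 0.054999999701976776]]
side 1892 [ 0.5653 -0.0533] [0.1565 0.2135] 4.33 z 0.0977
[[0.4790000021457672, 0.04699999839067459], [0.4950000047683716, -0.16599999368190765], [0.6510000228881836, -0.15399999916553497], [0.6349999904632568, 0.05900000035762787]]
```

{"op": "jog_arm", "data": {
  "targets": [
    [1,0,0,0,0.038],
    [1,0,0,0,0.076],
    [1,0,0,0,0.114],
    [1,0,0,0,0.152],
    [1,0,0,0,0.19]
  ]
}}

```text
time: 13.32
position: [0.5471, 0.1462, 0.0419]
tcp_rot: [0.265, 0.964, -0.0, 0.0]
force: [-0.0, -0.4, 0.1]
finger_gap: 0.0
```

{"op": "jog_arm", "data": {
  "targets": [
    [1,0,0,0,0.038],
    [1,0,0,0,0.076],
    [1,0,0,0,0.114],
    [1,0,0,0,0.152],
    [1,0,0,0,0.19]
  ]
}}

```text
time: 13.73
position: [0.5471, 0.1462, 0.0419]
tcp_rot: [0.537, 0.844, -0.0, 0.0]
force: [0.5, -0.3, 0.1]
finger_gap: 0.001
```

{"op": "jog_arm", "data": {
  "targets": [
    [1,0,0,0,0.038],
    [1,0,0,0,0.076],
    [1,0,0,0,0.114],
    [1,0,0,0,0.12],
    [1,0,0,0,0.12]
  ]
}}

```text
time: 14.15
position: [0.547, 0.1466, 0.0419]
tcp_rot: [0.683, 0.731, 0.0, 0.0]
force: [-0.0, 1.1, 1.3]
finger_gap: 0.002
```

{"op": "jog_arm", "data": {
  "targets": [
    [1,-0.04,0,0,0],
    [1,-0.08,0,0,0],
    [1,-0.12,0,0,0],
    [1,-0.15,0,0,0],
    [1,-0.17,0,0,0]
  ]
}}

```text
time: 14.57
position: [0.5515, 0.0781, 0.0418]
tcp_rot: [0.683, 0.731, 0.0, 0.0]
force: [0.4, 0.5, 0.1]
finger_gap: 0.001
```

```bash
python3 - <<'E'
from h import *
s=st();im=lying('scene')
E
```

```text
t 14.57 p [0.5515 0.0781 0.0418] tx ang 93.91 F [0.4  0.49 0.1 ] gap 0.0
scene 2011 [ 0.5692 -0.0541] [0.1542 0.2096] 3.23 z 0.0971
[[0.4860000014305115, 0.04600000008940697], [0.49799999594688416, -0.16300000250339508], [0.6520000100135803, -0.15399999916553497], [0.6399999856948853, 0.054999999701976776]]
```

{"op": "jog_arm", "data": {
  "targets": [
    [1,-0.01,0,0,0],
    [1,-0.02,0,0,0],
    [1,-0.03,0,0,0],
    [1,-0.04,0,0,0],
    [1,-0.05,0,0,0]
  ]
}}

```text
time: 15.03
position: [0.5524, 0.0605, 0.0417]
tcp_rot: [0.683, 0.731, 0.0, -0.001]
force: [-1.1, 4.4, 1.3]
finger_gap: 0.003
```

{"op": "jog_arm", "data": {
  "targets": [
    [1,-0.01,0.001,0,0],
    [1,-0.02,0.0015,0,0],
    [1,-0.03,0.002,0,0],
    [1,-0.04,0.002,0,0],
    [1,-0.05,0.002,0,0]
  ]
}}

```text
time: 15.45
position: [0.5542, 0.0408, 0.0416]
tcp_rot: [0.683, 0.731, 0.0, -0.001]
force: [-1.9, 5.7, 0.6]
finger_gap: 0.003
```

```bash
python3 - <<'E'
from h import *
s=st();im=lying('scene')
E
```

```text
t 15.45 p [0.5542 0.0408 0.0416] tx ang 93.87 F [-1.89  5.71  0.58] gap 0.0
scene 2017 [ 0.5694 -0.0639] [0.1552 0.2363] 3.36 z 0.0972
[[0.48500001430511475, 0.05000000074505806], [0.49900001287460327, -0.1860000044107437], [0.6539999842643738, -0.1770000010728836], [0.6399999856948853, 0.05900000035762787]]
```

{"op": "jog_arm", "data": {
  "targets": [
    [1,-0.01,0,0,0],
    [1,-0.02,0,0,0],
    [1,-0.03,0,0,0],
    [1,-0.04,0,0,0],
    [1,-0.05,0,0,0]
  ]
}}

```text
time: 15.92
position: [0.5556, 0.0208, 0.0416]
tcp_rot: [0.683, 0.731, 0.0, -0.001]
force: [-1.2, 5.3, 1.6]
finger_gap: -0.003
```

{"op": "jog_arm", "data": {
  "targets": [
    [1,-0.005,0,0,0],
    [1,-0.01,0,0,0],
    [1,-0.015,0,0,0],
    [1,-0.02,0,0,0],
    [1,-0.025,0,0,0]
  ]
}}

```text
time: 16.33
position: [0.5563, 0.0108, 0.0416]
tcp_rot: [0.683, 0.731, 0.0, -0.001]
force: [-2.7, 5.4, 1.7]
finger_gap: -0.001
```

{"op": "jog_arm", "data": {
  "targets": [
    [1,-0.005,0,0,0],
    [1,-0.01,0,0,0],
    [1,-0.015,0,0,0],
    [1,-0.02,0,0,0],
    [1,-0.02,0,0,0]
  ]
}}

```text
time: 16.75
position: [0.5569, 0.0025, 0.0416]
tcp_rot: [0.683, 0.73, -0.0, -0.001]
force: [-1.5, 3.8, 1.3]
finger_gap: -0.001
```

{"op": "jog_arm", "data": {
  "targets": [
    [1,-0.004,0,0,0],
    [1,-0.008,0,0,0],
    [1,-0.012,0,0,0],
    [1,-0.015,0,0,0],
    [1,-0.015,0,0,0]
  ]
}}

```text
time: 17.17
position: [0.557, -0.0018, 0.0416]
tcp_rot: [0.683, 0.73, 0.001, -0.002]
force: [-2.6, 10.2, 2.9]
finger_gap: -0.002
```

{"op": "jog_arm", "data": {
  "targets": [
    [1,-0.003,0,0,0],
    [1,-0.006,0,0,0],
    [1,-0.009,0,0,0],
    [1,-0.01,0,0,0],
    [1,-0.01,0,0,0]
  ]
}}

```text
time: 17.58
position: [0.557, -0.0043, 0.0416]
tcp_rot: [0.683, 0.73, 0.001, -0.002]
force: [-3.5, 19.0, 3.6]
finger_gap: 0.0
```

{"op": "jog_arm", "data": {
  "targets": [
    [1,-0.001,0,0,0],
    [1,-0.002,0,0,0],
    [1,-0.003,0,0,0],
    [1,-0.004,0,0,0],
    [1,-0.004,0,0,0]
  ]
}}

```text
time: 18.0
position: [0.557, -0.0054, 0.0416]
tcp_rot: [0.683, 0.731, 0.001, -0.003]
force: [-2.4, 22.3, 5.0]
finger_gap: -0.003
```

```bash
python3 - <<'E'
from h import *
s=st();im=lying('scene');lying('side')
cv2.imwrite('pics/p1.png',cv2.resize(im[170:290,190:390,::-1],(800,480),interpolation=cv2.INTER_CUBIC))
E
```

```text
t 18.0 p [ 0.557  -0.0054  0.0416] tx ang 93.86 F [-2.42 22.26  5.02] gap -0.0
scene 2038 [ 0.5724 -0.1088] [0.1552 0.24  ] 3.93 z 0.0973
[[0.4869999885559082, 0.006000000052154064], [0.503000020980835, -0.23399999737739563], [0.6579999923706055, -0.22300000488758087], [0.6420000195503235, 0.01600000075995922]]
side 2074 [ 0.5686 -0.1121] [0.1555 0.2352] 3.31 z 0.0979
[[0.48399999737739563, 0.0010000000474974513], [0.49799999594688416, -0.23399999737739563], [0.652999997138977, -0.22499999403953552], [0.6389999985694885, 0.009999999776482582]]
```

View pics/p1.png

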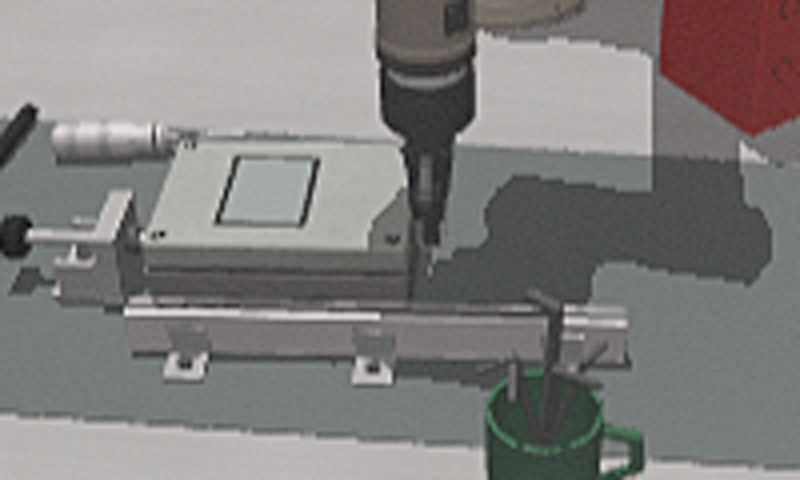

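It is pressed at 22 N against the rubber, and the box is still along the fence (crop: upper end at (145,255), finger at (430,220)). I release slowly.

{"op": "jog_arm", "data": {
  "targets": [
    [1,0.003,0,0,0],
    [1,0.006,0,0,0],
    [1,0.009,0,0,0],
    [1,0.012,0,0,0],
    [1,0.015,0,0,0]
  ]
}}

```text
time: 18.52
position: [0.5572, -0.0026, 0.0416]
tcp_rot: [0.683, 0.731, -0.0, -0.001]
force: [-0.7, 4.9, 0.6]
finger_gap: -0.0
```

{"op": "jog_arm", "data": {
  "targets": [
    [1,0.003,0,0,0],
    [1,0.006,0,0,0],
    [1,0.009,0,0,0],
    [1,0.012,0,0,0],
    [1,0.015,0,0,0]
  ]
}}

```text
time: 18.93
position: [0.5577, 0.002, 0.0418]
tcp_rot: [0.683, 0.73, 0.0, 0.0]
force: [-0.0, 0.5, 0.1]
finger_gap: -0.001
```

{"op": "jog_arm", "data": {
  "targets": [
    [1,0.04,0,0,0],
    [1,0.08,0,0,0],
    [1,0.12,0,0,0],
    [1,0.16,0,0,0],
    [1,0.2,0,0,0]
  ]
}}

```text
time: 19.35
position: [0.5522, 0.0825, 0.0418]
tcp_rot: [0.683, 0.73, 0.0, 0.0]
force: [0.1, -0.2, -0.4]
finger_gap: 0.003
```

```bash
python3 - <<'E'
from h import *
s=st()
for n in('scene','side'):
    im=lying(n)
    for t in('mug','driver','torch','mirror','tub','tape'):
        W=cloud(n,env.grab_frame(n)[1])
        r=env.cut_out(n,t)
        if r: print(t,round(r[0]['conf'],2),np.round(np.nanmedian(W[r[0]['mask']],0),3))
    if n=='scene':A=im
cv2.imwrite('pics/p2.png',cv2.resize(A[170:290,190:390,::-1],(800,480),interpolation=cv2.INTER_CUBIC))
E
```

```text
t 19.35 p [0.5522 0.0825 0.0418] tx ang 93.83 F [ 0.13 -0.24 -0.38] gap 0.0
scene 2025 [ 0.5728 -0.1177] [0.1559 0.2101] 4.16 z 0.0972
[[0.4869999885559082, -0.01899999938905239], [0.503000020980835, -0.2280000001192093], [0.6579999923706055, -0.21699999272823334], [0.6430000066757202, -0.007000000216066837]]
mug 0.82 [0.816 0.11  0.069]
driver 0.55 [0.823 0.11  0.068]
torch 0.85 [0.612 0.546 0.037]
mirror 0.46 [ 0.41  -0.439  0.015]
tub 0.61 [ 0.684 -0.432  0.038]
tape 0.85 [0.635 0.443 0.033]
side 2002 [ 0.5695 -0.1168] [0.1555 0.2138] 4.44 z 0.0977
[[0.48399999737739563, -0.01600000075995922], [0.5, -0.2290000021457672], [0.6549999713897705, -0.21699999272823334], [0.6389999985694885, -0.004000000189989805]]
mug 0.71 [0.788 0.101 0.068]
driver 0.88 [ 0.389 -0.335  0.03 ]
torch 0.67 [ 0.543 -0.135  0.096]
mirror 0.92 [ 0.555 -0.444  0.012]
tub 0.68 [ 0.669 -0.437  0.038]
tape 0.49 [0.611 0.435 0.033]
```

View pics/p2.png

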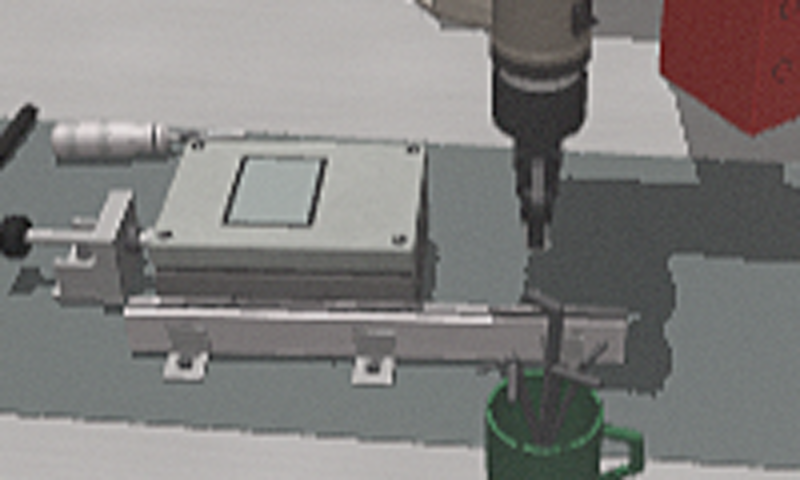

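Released. The box stays along the fence and the bystanders have not moved. I check by feel where the box's end rests, to confirm the rubber is still squeezed.

{"op": "jog_arm", "data": {
  "targets": [
    [1,-0.05,0,0,0],
    [1,-0.1,0,0,0],
    [1,-0.15,0,0,0],
    [1,-0.18,0,0,0],
    [1,-0.19,0,0,0]
  ]
}}

```text
time: 21.07
position: [0.5573, 0.0047, 0.0417]
tcp_rot: [0.684, 0.73, 0.0, 0.0]
force: [0.8, -0.7, -0.4]
finger_gap: 0.001
```

{"op": "jog_arm", "data": {
  "targets": [
    [1,-0.003,0,0,0],
    [1,-0.006,0,0,0],
    [1,-0.008,0,0,0],
    [1,-0.01,0,0,0],
    [1,-0.01,0,0,0]
  ]
}}

```text
time: 21.48
position: [0.5574, 0.0029, 0.0417]
tcp_rot: [0.683, 0.731, 0.0, -0.0]
force: [0.3, 0.2, -0.5]
finger_gap: -0.002
```

{"op": "jog_arm", "data": {
  "targets": [
    [1,-0.002,0,0,0],
    [1,-0.004,0,0,0],
    [1,-0.005,0,0,0],
    [1,-0.005,0,0,0],
    [1,-0.005,0,0,0]
  ]
}}

```text
time: 21.9
position: [0.5575, 0.0005, 0.0417]
tcp_rot: [0.683, 0.73, 0.0, -0.0]
force: [0.6, 1.8, -0.3]
finger_gap: 0.002
```

The end rests where it was left; contact was felt at TCP y≈0.0006. The rubber first bit at about 0.002–0.003, so roughly 2 mm of squeeze remains. I retreat and hand in.

{"op": "jog_arm", "data": {
  "targets": [
    [1,0.01,0,0,0],
    [1,0.04,0,0,0],
    [1,0.1,0,0,0],
    [1,0.15,0,0,0],
    [1,0.15,0,0,0]
  ]
}}

```text
time: 22.32
position: [0.5527, 0.0639, 0.0417]
tcp_rot: [0.682, 0.731, 0.0, -0.001]
force: [-0.6, 0.7, -0.3]
finger_gap: -0.003
```

```bash
python3 - <<'E'
from h import *
s=st();lying('scene');lying('side');print(env.hand_in())
E
```

```text
t 22.32 p [0.5527 0.0639 0.0417] tx ang 94.0 F [-0.59  0.73 -0.31] gap -0.0
scene 2020 [ 0.5722 -0.1179] [0.1559 0.2098] 3.54 z 0.0971
[[0.4880000054836273, -0.017999999225139618], [0.5009999871253967, -0.22699999809265137], [0.656000018119812, -0.21799999475479126], [0.6439999938011169, -0.00800000037997961]]
side 2000 [ 0.569  -0.1168] [0.1549 0.2138] 4.6 z 0.0978
[[0.4830000102519989, -0.01600000075995922], [0.5, -0.23000000417232513], [0.6549999713897705, -0.21699999272823334], [0.6380000114440918, -0.004000000189989805]]
the job is handed in; nothing more can be done
None
```

I tipped the grey enclosure onto its back with the lid up. I then pressed it flush to the fence at about 14 N and slid it along the fence into the rubber tip, up to about 22 N. I let go slowly and handed the job in at 22 s with the arm clear of everything.

**Final checks**
- **Position:** both cameras show the enclosure lying flat. It measures 3.5° and 4.6° in the two cameras, against about 3.8–4.1° for the fence, which agrees within measurement noise.
- **Bystanders:** the mug, mirror, tub and tape matched their starting positions, apart from a 20 mm shift in one camera's median for the mirror (the other camera agreed). The torch and driver were each misread once, but the other camera matched their starting positions.

**Less certain**
- **Rubber squeeze:** I estimated about 2 mm from where contact was felt and from the friction. The force readings alone did not pin it down exactly, and I did not see it directly.
- **Contact with the enclosure:** on the first slide along the fence, the finger linkage rode on the enclosure's upper edge at about 5–7 N. I backed off and turned the tool 90°. The highest push I read was about 22 N, but force was only read at the end of each move.

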